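# Close up the parts well: clear the rim, seat the jar caps, press the lid home

## Robot

A 6-joint arm with a two-finger parallel gripper is mounted at the origin on the work surface. World frame = base frame: x ahead of the robot, y to its left, z up, the work surface at z = 0. Lengths are in mm, angles in rad, forces in N, time in s.
With the tool pointing down it reaches from about 350 to 775 mm from the base axis. Payload 7.3 kg.
Tool frame: the origin (TCP) lies between the finger pads; the fingertips stand 14 mm ahead of it and the grasp point (between the pads) lies 5 mm behind it; y points along the fingers, z is the direction in which the jaws open and shut, and the axes are right-handed (so a half turn about y gives the same grasp; the last joint's range is limited). The gripper opens to 92 mm and grips with 3 to 60 N. Pads are 19 mm wide; open, the fingers measure 130 mm over their backs; the gripper's body (75 mm by 190 mm) begins 47 mm behind the grasp point.
Start: joints at [1.026, 0.342, 1.524, -0, 1.275, -0.146], TCP at [203.851, 483.827, 240.741] pointing down, gripper open.
Joint ranges: [-2.53, 2.53], [-0.77, 2.02], [0.04, 2.7], [-1, 4.14], [0.28, 2.66], [-3.11, 3.11]. Speed limits (rad/s): [2.57, 2.57, 3.14, 3.14, 3.14, 3.14].

## Interface

Orientations are given as [roll, pitch, yaw] about the fixed x, y, z axes, in that order (R = Rz(yaw) Ry(pitch) Rx(roll)).
In Python, from plant import bot, vision, order gives the robot as it stands.
- The arm moves only by the tool apply_moves, never from a script. Its argument "rows" is a list of rows, each a list of 3 entries, a list of its own where there are three numbers: the shift along the tool's x, y, z in cm, then the turn about the tool's y in rad, then the finger opening in cm, from 0 to 9.18. A call has 1 to 5 rows; each row is the pose to reach, as a shift and turn from the pose measured when the call began, along the tool's axes at that moment; what a row does not reach only later rows make up. A row lasts 1/8 s, in which the tool goes at most 62.5 mm and 10.7 degrees, less where a joint would pass 70% of its speed; a pose out of reach is approached as far as the arm can. A call with a gripper value outside its range is refused whole. The fingers move at their own pace and stop on an object; the grip force is fixed at half the most. Time passes only in rows, so rows that repeat a pose let the fingers close. It gives the time, the measured TCP pose, the force and the opening at its end, in the units of the state.
- bot.get_obs(): the state, without advancing time (a new reading comes with each control period).
- vision.capture(name): name is "side" or "top" or "wrist"; returns the picture (420x560x3 uint8, red, green, blue); there is no depth.
- vision.camera_info(name): a dict with "mtx" (3x3 intrinsics, pixels), "rvec" (rotation vector, rad) and "tvec" (3), from world to camera coordinates, as OpenCV has them. Camera axes: x right, y down, z forward; pixel columns grow to the right and rows downward; lengths in mm; the calibration is good to about 2 mm. A picture is of the moment at which its call begins: read the wrist's pose just before it. camera_info takes no time and is no camera call; for the wrist camera it gives the pose at the moment of the call.
- order.close_job(): hands the job in, once; it reports no verdict.
The state is a dict: "time": time; "joint_positions": joint angles; "dq": joint speeds; "tau": joint torques, N m; "tool_pos": TCP position; "tcp_rot": TCP orientation; "contact_force": force on the tool from outside, world axes, zero at the start; "moment": the same for the moment, N m; "grip_width": finger opening in mm.
Only numpy, scipy, OpenCV 4.12 (cv2) and the standard library are available. Lean on these libraries where they do the work, as an engineer would, in place of code of your own. Each camera call takes 0.05 s, during which the arm holds its last target.

## Task

Close up the parts well: press the push-on caps of the two jars fully home, slide the rubber foot pad off the rim so that it lies flat on the side deck clear of the lid, then swing the tin lid shut and press it down firmly for a moment so that it is fully home. Keep the jars upright in the well, and leave the brass pillars, trackball, screwdriver and circuit board as they are.

Things in the scene. Friction and masses are not known exactly. Their poses are not given: they have to be found in the camera images.
- well: Fixed open steel box (the parts well) with a blue side deck. Origin: centre of the underside of the box, on the cart top. Own axes: +x to the hinge, -x to the side deck, z up; +x points roughly to the robot's left (within 0.25 rad), and the position varies by about 10 cm. Box outside x -95..95 mm, y -125..125 mm, walls 5 mm, floor 5 mm thick, rim at z = 72 mm. The solid deck joins it from x = -95 to -225 mm, y -125..125, its top level with the rim (z = 72 mm)
- lid (a joint): Angle of the tin lid: 0 shut flat on the rim, pi/2 upright, stop at 2.05; it starts open, past upright (1.65 to 1.95), leaning away from the deck. Stiff friction hinge (about 0.5 N m): it stays where it is left and needs some 3 N at its free edge to move; gravity does not close it. No handle; shut, its top lies at z = 77 mm in the well's frame
- lid_hinge (a point): Hinge axis (along the well's y) at the middle of the lid's length: x = 95, y = 0, z = 72 mm in the well's frame
- lid_edge (a point): Middle of the lid's free edge, on its outer face (the top face when shut). The lid is a flat plate 192 mm from hinge to free edge, 250 mm along the hinge, 5 mm thick
- amber_jar: Loose squat amber glass fuse jar, 72 mm diameter, standing in the well, about 0.33 kg with cap; origin at the centre of its underside. It may stand in either half of the well
- amber_cap (a joint): How far the amber jar's black push-on cap stands proud: 0 fully home, starts 7 to 10 mm proud. Friction about 6 N: it stays where left; it cannot come off. Home, its top is 63 mm above the jar's underside (4 mm under the well's rim); proud, it stands up to 6 mm above the rim and the lid cannot shut. The lid itself cannot press it fully home
- amber_cap_top (a point): Centre of the flat top of the black cap (74 mm diameter, 16 mm tall) on the amber jar
- white_jar: Loose white plastic jar of the same size and mass as the amber one, standing in the other half of the well; origin at the centre of its underside
- white_cap (a joint): How far the white jar's red push-on cap stands proud, as for the amber cap: 0 home, starts 7 to 10 mm proud, friction about 6 N
- white_cap_top (a point): Centre of the flat top of the red cap (74 mm diameter, 16 mm tall) on the white jar
- pad: Loose black rubber foot pad, a bar 100 (own x) by 60 (own y) by 14 mm tall, about 0.11 kg, lying flat on the deck; origin at the centre of its underside. Its own x axis is within 0.12 rad of the well's x axis, and its +x end juts 5 to 15 mm past the inner face of the well's wall, in the way of the lid
- pillar1: Loose hexagonal brass standoff pillar, 28 mm across, 63 mm tall, standing on the deck to one side of the pad (well's -y side); origin at the centre of its underside
- pillar2: Like pillar1, standing on the deck on the well's +y side of the pad
- pillar3: Like pillar1, standing on the cart top to the robot's right of the well
- trackball: Loose white trackball, 64 mm ball in a black mounting ring 84 mm across, 69 mm tall in all, on the cart top to the robot's right of the well; origin at the centre of its underside
- screwdriver: Loose screwdriver, 180 mm long, lying on the cart top to the robot's left of the well, beyond the board
- board: Loose green circuit board 150 by 100 mm, 10 mm tall with its chips, lying on the cart top to the robot's left of the well; origin at the centre of its underside
Things that resemble listed ones, but are neither listed nor needed, are in the scene too. What is meant by the pad is not turquoise, and is the larger of those in its own colour. Leave any blue look-alike of the amber_jar alone.

How it is judged (in metres and radians):
On the way, in this order (a step that is already met when the one before it is completed fails the run):
1. both jar caps pressed home (each under 1.5 mm proud) while the lid is still open (value of joint each of amber_cap, white_cap below 0.0015 m and value of joint lid above 0.3 rad), for 0.2 s.
2. lid shut (under 0.03 rad) and pressed down with over 4 N (value of joint lid below 0.03 rad and contact force between any of the fingers, the arm and lid above 4 N), for 0.2 s.
At the end, for the whole second after the job is handed in: The lid is shut (under 0.03 rad), both caps are home (under 1.5 mm proud) on upright jars in the well (tilt under 0.1 rad), and the pad lies flat (tilt under 0.06 rad) and still on the deck, its underside within about 3 mm of the deck's level and its centre on the deck side of the lid (value of joint lid below 0.03 rad and value of joint each of amber_cap, white_cap below 0.0015 m and angle between each of amber_jar, white_jar's own z axis and vertical below 0.1 rad and angle between pad's own z axis and vertical below 0.06 rad and z of pad in the frame of well between 0.069 and 0.0745 m and x of pad in the frame of well below -0.12 m and linear speed of pad below 0.01 m/s); the robot touches nothing.
It fails at once if a jar tipped by more than 0.4 rad (angle between any of amber_jar, white_jar's own z axis and vertical above 0.4 rad).
It fails at once if a brass pillar tipped (0.3 rad) or moved by more than 20 mm (angle between any of pillar1, pillar2, pillar3's own z axis and vertical above 0.3 rad or distance of any of pillar1, pillar2, pillar3 from where it was at the start of the episode above 0.02 m).
It fails at once if the trackball, screwdriver or circuit board moved by more than 20 mm (distance of any of trackball, screwdriver, board from where it was at the start of the episode above 0.02 m).
It also fails if it takes over 61 s, if anything falls off the work surface, if the arm or the gripper's body presses on something with over 40 N, if the wrist force passes 120 N, or if a joint passes its speed limit or range.

## Working session

There is one attempt and no reset: what is moved stays moved. The work goes in short steps, Python scripts to look and compute and a tool call to move; the robot and the scene stay as the last step left them, time stands still between calls to the robot, and variables do not carry over. Pictures are saved under pics/ and viewed, and the job is handed in when it is done.

Besides the shell and the picture viewer there is one more tool, called in YAML: its name, and indented under it one key for each argument. apply_moves: Moves the arm, as the interface text tells. Its arguments: {"type":"object","properties":{"rows":{"type":"array","items":{"type":"array"}}},"required":["rows"]}

```bash
ls; mkdir -p pics; python3 - <<'E'
from plant import bot, vision, order
import cv2
print(bot.get_obs())
for n in ["side","top","wrist"]:
    im=vision.capture(n); cv2.imwrite(f"pics/a_{n}.png",im[:,:,::-1])
    i=vision.camera_info(n); print(n,i)
E
```

```text
pics
{'time': 0.0, 'joint_positions': array([ 1.02600016e+00,  3.42734834e-01,  1.52503245e+00,  1.26758059e-05,
        1.27538534e+00, -1.45963488e-01]), 'dq': array([ 9.72071505e-04, -1.25982073e-03,  2.24740975e-04, -4.64464759e-04,
       -7.06842583e-04, -6.49777843e-05]), 'tau': array([ 9.75683433e-04, -4.31236839e+01, -2.44223303e+01,  7.17844907e-02,
        5.60655305e-02, -1.33183858e-04]), 'tool_pos': array([203.6349486 , 483.47711138, 240.03327299]), 'tcp_rot': array([-1.57233794e+00,  2.38882433e-04, -3.98836563e-01]), 'contact_force': array([-0.25213136, -0.41673478,  0.06310058]), 'moment': array([ 0.01150741, -0.001794  , -0.0431898 ]), 'grip_width': 91.73766349792264}
side {'mtx': array([[531.90451505,   0.        , 271.81729194],
       [  0.        , 531.90451505, 209.41041479],
       [  0.        ,   0.        ,   1.        ]]), 'rvec': array([ 2.37176429, -0.73316825,  0.2848691 ]), 'tvec': array([-411.10414045,  283.95821863, 1100.33028904])}
top {'mtx': array([[536.23342037,   0.        , 281.87166161],
       [  0.        , 536.23342037, 210.52419142],
       [  0.        ,   0.        ,   1.        ]]), 'rvec': array([ 2.13065266, -2.11773343,  0.2143366 ]), 'tvec': array([  28.21041259,  525.99607058, 1213.3897079 ])}
wrist {'mtx': array([[324.15312161,   0.        , 276.81173078],
       [  0.        , 324.15312161, 209.14949994],
       [  0.        ,   0.        ,   1.        ]]), 'rvec': array([-2.40650002, -1.59857108, -0.23139059]), 'tvec': array([-524.65613882,  -34.81873791,  391.07476618])}
```

View pics/a_top.png

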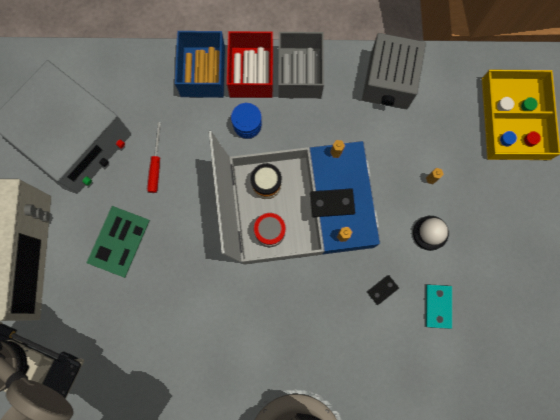

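View pics/a_side.png

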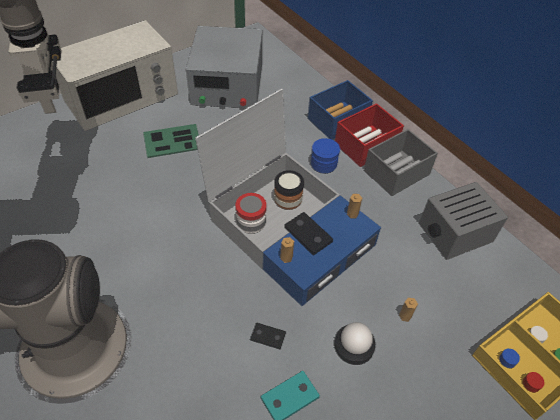

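View pics/a_wrist.png

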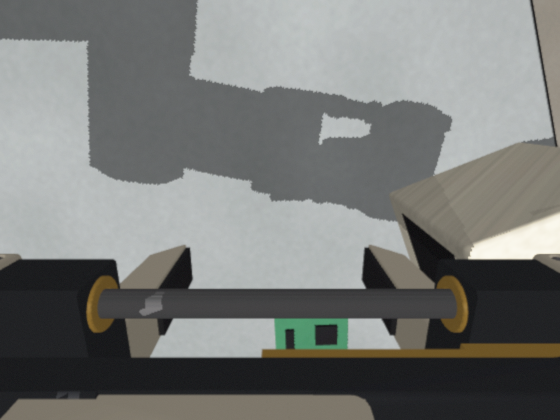

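The top view shows the well at about (232-380, 142-262): white cap at (269,229), amber cap at (265,179), pad at (332,202), and pillars on the deck at (338,148) and (345,233). I'll enlarge it.

```bash
python3 - <<'E'
import cv2
im=cv2.imread("pics/a_top.png"); c=im[120:275,200:400]; cv2.imwrite("pics/a_topz.png",cv2.resize(c,None,fx=4,fy=3.87,interpolation=cv2.INTER_CUBIC))
c=im[120:270,200:400]; cv2.imwrite("pics/a_topz.png",cv2.resize(c,None,fx=4,fy=4,interpolation=cv2.INTER_CUBIC))
im=cv2.imread("pics/a_side.png"); c=im[155:305,190:390]; cv2.imwrite("pics/a_sidez.png",cv2.resize(c,None,fx=4,fy=4,interpolation=cv2.INTER_CUBIC))
E
```

```text
(no output)
```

View pics/a_topz.png

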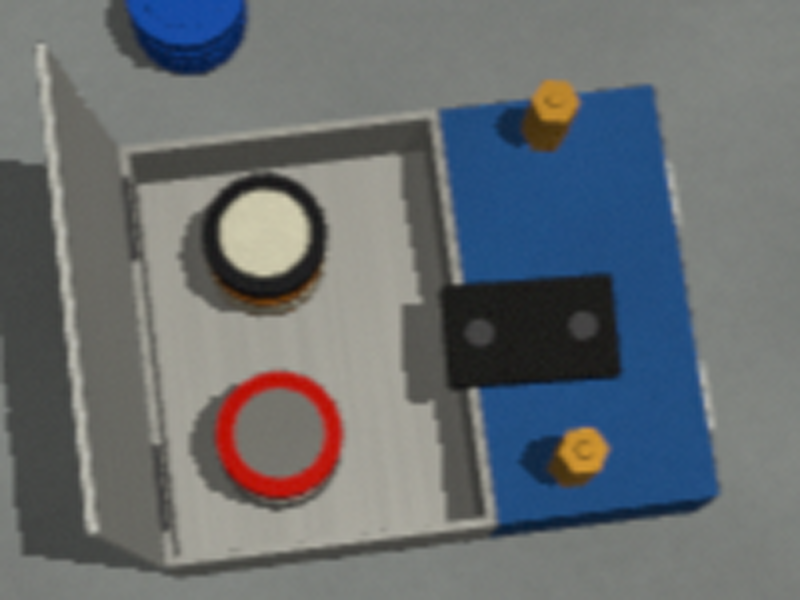

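View pics/a_sidez.png

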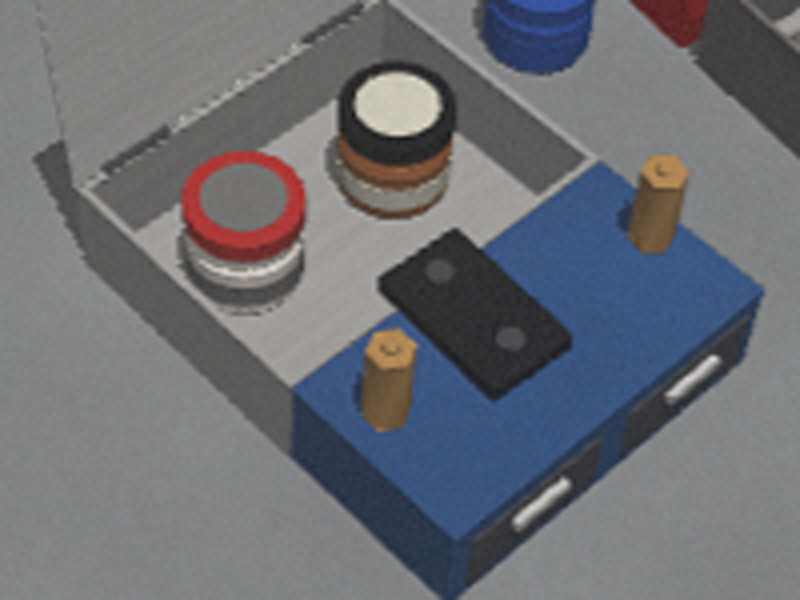

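```bash
cat > h.py <<'E'
import numpy as np, cv2
from plant import bot, vision, order
def ray(name,px,z,info=None):
    i=info or vision.camera_info(name); R,_=cv2.Rodrigues(i["rvec"]); t=np.array(i["tvec"]).ravel()
    C=-R.T@t; d=R.T@np.linalg.inv(i["mtx"])@np.array([px[0],px[1],1.]); return C+d*(z-C[2])/d[2]
def proj(name,P):
    i=vision.camera_info(name); return cv2.projectPoints(np.array(P,float).reshape(-1,3),i["rvec"],np.array(i["tvec"]),i["mtx"],None)[0].reshape(-1,2)
E
cat > fit.py <<'E'
from h import *
from scipy.optimize import least_squares
T=lambda p:(200+p[0]/4-.375,120+p[1]/4-.375)
S=lambda p:(190+p[0]/4-.375,155+p[1]/4-.375)
wt=[((95,-125,72),(125,150)),((95,125,72),(165,572)),((-95,-125,72),(437,113)),((-95,125,72),(495,525)),((-225,-125,72),(655,86)),((-225,125,72),(718,494))]
ws=[((-95,-125,72),(597,160)),((-95,125,72),(293,387)),((-225,-125,72),(763,292)),((-225,125,72),(455,543)),((95,125,72),(85,187))]
def W(x,P):
    c,s=np.cos(x[2]),np.sin(x[2]); P=np.array(P,float); return np.c_[x[0]+c*P[:,0]-s*P[:,1],x[1]+s*P[:,0]+c*P[:,1],P[:,2]]
def res(x,which):
    r=[]
    if 't' in which: r.append((proj("top",W(x,[a for a,_ in wt]))-[T(b) for _,b in wt]).ravel())
    if 's' in which: r.append((proj("side",W(x,[a for a,_ in ws]))-[S(b) for _,b in ws]).ravel())
    return np.concatenate(r)
for w in ['t','s','ts']:
    f=least_squares(res,[550,0,1.5],args=(w,),x_scale=[10,10,.1]); print(w,f.x.round(3)); print(f.fun.round(1))
x=f.x; np.save("well.npy",x)
def toW(p):
    c,s=np.cos(x[2]),np.sin(x[2]); d=p[:2]-x[:2]; return np.array([c*d[0]+s*d[1],-s*d[0]+c*d[1]])
if __name__=="__main__":
  for n,pt,ps,z in [("amber",(264,235),(398,103),76),("white",(279,433),(244,198),76),("pil1",(555,100),(663,171),135),("pil2",(585,450),(392,348),135),
   ("padA",(443,285),(380,284),86),("padB",(610,275),(457,229),86),("padC",(620,377),(572,342),86),("padD",(450,390),(493,399),86)]:
    a=ray("top",T(pt),z);b=ray("side",S(ps),z); print(n,"top",a.round(1),toW(a).round(1),"side",b.round(1),toW(b).round(1))
  # lid free edge top px ends
  i=vision.camera_info("top");R,_=cv2.Rodrigues(i["rvec"]);print("topcam C",-R.T@np.array(i["tvec"]).ravel())
  for a in np.arange(1.6,2.0,.05):
    P=[(95+192*np.cos(np.pi-a)*-1*-1 if 0 else 95-192*np.cos(a),y,72+192*np.sin(a)) for y in(-125,125)]
    q=proj("top",W(x,P)); print(round(a,2),((q-[200,120])*4).round(0).tolist())
  for nm,p in [("board",(118,241)),("sd",(155,160))]: print(nm,ray("top",p,8))
E
python3 fit.py
```

```text
t [538.539  45.733   1.702]
[-1.6 -0.3  0.3 -0.8  0.2 -0.6  0.5  0.6 -0.3 -0.3  0.9  1.3]
s [541.906  47.905   1.698]
[ 1.3  0.1 -0.6  0.   1.1 -0.4 -0.1 -0.3 -1.7  0.2]
ts [539.767  46.5     1.701]
[-1.8 -0.9 -0.1 -1.4 -0.1 -1.   0.1  0.1 -0.5 -0.7  0.5  0.9  1.   0.7
 -0.8  1.   0.9  0.1 -0.1  0.6 -2.2  1.1]
amber top [597.1  70.   76. ] [ 15.8 -59.9] side [600.7  72.9  76. ] [ 18.2 -63.8]
white top [480.1  60.1  76. ] [21.2 57.4] side [481.1  62.3  76. ] [23.3 56.1]
pil1 top [661.5 -94.4 135. ] [-155.6 -102.4] side [660.7 -93.2 135. ] [-154.2 -101.8]
pil2 top [ 462.3 -107.8  135. ] [-143.    96.8] side [ 463.3 -107.   135. ] [-142.2   95.7]
padA top [565.6 -33.8  86. ] [-83.  -15.2] side [505.8 -40.   86. ] [-81.4  44.9]
padB top [ 572.2 -130.4   86. ] [-179.6   -9.2] side [565.9 -32.4  86. ] [-81.6 -15.7]
padC top [ 512.3 -135.    86. ] [-176.4   50.9] side [ 570.6 -132.1   86. ] [-181.1   -7.4]
padD top [504.  -37.5  86. ] [-78.7  46.4] side [ 511.1 -137.8   86. ] [-179.    52.4]
topcam C [ 283.95112083   41.56923163 1291.28851804]
1.6 [[72.0, 35.0], [125.0, 527.0]]
1.65 [[53.0, 38.0], [105.0, 530.0]]
1.7 [[34.0, 41.0], [86.0, 532.0]]
1.75 [[16.0, 44.0], [66.0, 535.0]]
1.8 [[-2.0, 47.0], [47.0, 538.0]]
1.85 [[-20.0, 51.0], [29.0, 541.0]]
1.9 [[-37.0, 55.0], [11.0, 544.0]]
1.95 [[-54.0, 59.0], [-7.0, 547.0]]
board [456.71065641 424.75129236   8.        ]
sd [659.50020493 346.15399944   8.        ]
```

```bash
cat > go.py <<'E'
import sys
from h import *
from scipy.spatial.transform import Rotation as Ro
x=np.load("well.npy")
def w2(p): c,s=np.cos(x[2]),np.sin(x[2]); return np.array([x[0]+c*p[0]-s*p[1],x[1]+s*p[0]+c*p[1],p[2]])
YAW=x[2]-np.pi   # tool z = -well y
def rel(P,yaw=YAW):
    o=bot.get_obs(); R=Ro.from_euler('xyz',o["tcp_rot"]).as_matrix()
    Rt=Ro.from_euler('xyz',[-np.pi/2,0,yaw]).as_matrix()
    rv=Ro.from_matrix(R.T@Rt).as_rotvec()
    return (R.T@(np.array(P)-o["tool_pos"])/10).round(2), rv.round(3)
if __name__=="__main__":
    a=sys.argv
    for s in a[2:]:
        p=np.array([float(v) for v in s.split(",")])
        P=w2(p) if a[1]=="w" else p
        print(s,P.round(1),*rel(P))
    o=bot.get_obs(); print(o["time"],o["tool_pos"].round(1),o["contact_force"].round(1))
E
python3 go.py r 203,483,330 599,71.5,330 599,71.5,110
```

```text
203,483,330 [203. 483. 330.] [-0.05 -8.98 -0.09] [1.000e-03 1.042e+00 0.000e+00]
599,71.5,330 [599.   71.5 330. ] [ 52.43  -8.96 -22.63] [1.000e-03 1.042e+00 0.000e+00]
599,71.5,110 [599.   71.5 110. ] [ 52.43  13.04 -22.61] [1.000e-03 1.042e+00 0.000e+00]
0.15 [203.7 483.6 240.2] [ 0.1 -0.7 -0.5]
```

apply_moves:
  rows:
    - [[0,-6,0],0,0]
    - [[4,-9,-2],0.15,0]
    - [[9.5,-9,-4],0.33,0]
    - [[15,-9,-6.5],0.5,0]
    - [[20.5,-9,-9],0.68,0]

```text
time: 0.78
tool_pos: [358.6, 319.6, 330.2]
tcp_rot: [-1.572, -0.001, -1.084]
contact_force: [1.0, 1.6, 0.3]
grip_width: 46.3
```

```bash
python3 go.py r 599,71.5,330 599,71.5,110
```

```text
599,71.5,330 [599.   71.5 330. ] [3.317e+01 3.000e-02 9.650e+00] [0.001 0.356 0.001]
599,71.5,110 [599.   71.5 110. ] [33.16 22.03  9.67] [0.001 0.356 0.001]
0.775 [358.6 319.6 330.2] [1.  1.6 0.3]
```

apply_moves:
  rows:
    - [[6,0,1.5],0.15,0]
    - [[12,0,3.3],0.3,0]
    - [[18,0,5],0.356,0]
    - [[24,0,7],0.356,0]
    - [[30,0,8.7],0.356,0]

```text
time: 1.4
tool_pos: [575.8, 94.7, 330.0]
tcp_rot: [-1.572, -0.001, -1.44]
contact_force: [1.0, 1.2, -0.1]
grip_width: 0.9
```

```bash
python3 go.py r 599,71.5,330 599,71.5,110
```

```text
599,71.5,330 [599.   71.5 330. ] [ 2.6  -0.    1.99] [0.001 0.    0.001]
599,71.5,110 [599.   71.5 110. ] [ 2.59 22.    2.02] [0.001 0.    0.001]
1.4 [575.8  94.7 330. ] [ 1.   1.2 -0.1]
```

apply_moves:
  rows:
    - [[2.6,0,2],0,0]
    - [[2.6,6,2],0,0]
    - [[2.6,12,2],0,0]
    - [[2.6,18,2],0,0]
    - [[2.6,21.5,2],0,0]

```text
time: 2.02
tool_pos: [597.0, 71.3, 111.3]
tcp_rot: [-1.577, 0.0, -1.44]
contact_force: [0.2, 0.1, 0.3]
grip_width: 0.3
```

```bash
python3 go.py r 599,71.5,92 599,71.5,82; python3 - <<'E'
from h import *
for n in ["side","top"]:
    im=vision.capture(n)[:,:,::-1]; c=im[110:290,180:400]; cv2.imwrite(f"pics/b_{n}.png",cv2.resize(c,None,fx=3,fy=3,interpolation=cv2.INTER_CUBIC))
E
```

```text
599,71.5,92 [599.   71.5  92. ] [0.01 1.93 0.21] [ 0.006  0.    -0.   ]
599,71.5,82 [599.   71.5  82. ] [0.01 2.93 0.22] [ 0.006  0.    -0.   ]
2.025 [597.   71.3 111.3] [0.2 0.1 0.3]
```

View pics/b_side.png

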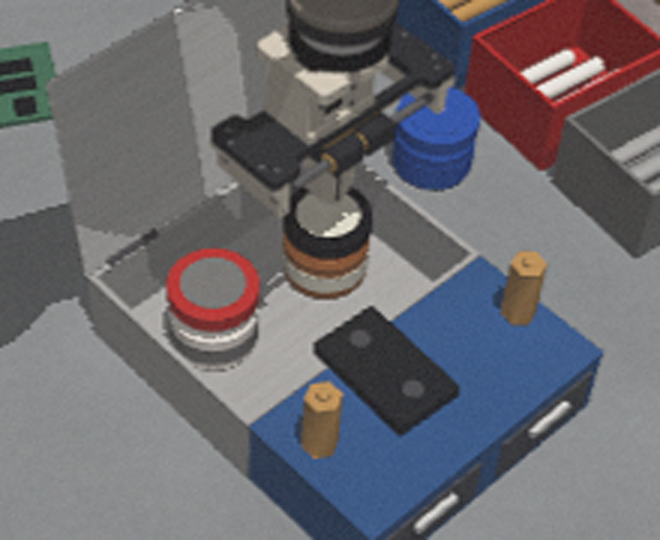

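View pics/b_top.png

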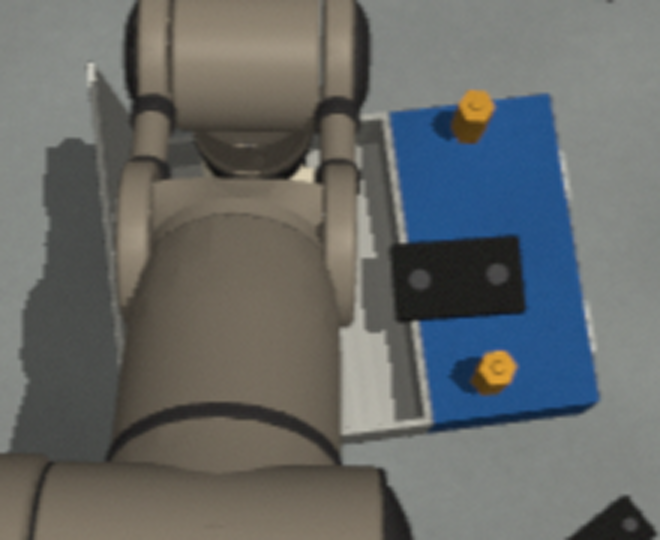

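The side view shows the closed fingers centred over the black cap, around (335,205), clear of the lid. I'll press down now.

apply_moves:
  rows:
    - [[0,1.2,0.2],0,0]
    - [[0,2,0.2],0,0]
    - [[0,2.5,0.2],0,0]
    - [[0,2.9,0.2],0,0]
    - [[0,2.9,0.2],0,0]

```text
time: 2.75
tool_pos: [598.2, 71.6, 82.4]
tcp_rot: [-1.579, 0.0, -1.44]
contact_force: [-0.7, 0.2, 3.3]
grip_width: 0.3
```

apply_moves:
  rows:
    - [[0,0.2,0],0,0]
    - [[0,0.4,0],0,0]
    - [[0,0.4,0],0,0]

```text
time: 3.12
tool_pos: [598.4, 71.6, 82.0]
tcp_rot: [-1.577, -0.0, -1.44]
contact_force: [-8.7, -0.2, 23.6]
grip_width: 0.8
```

The force reached 24 N with the tip stopped at z≈68, so the amber cap is home. White cap next.

apply_moves:
  rows:
    - [[0,-2,0],0,0]
    - [[0,-4,0],0,0]

```text
time: 3.38
tool_pos: [598.8, 71.6, 123.1]
tcp_rot: [-1.576, -0.0, -1.44]
contact_force: [-0.8, -0.1, -0.3]
grip_width: 0.9
```

```bash
python3 go.py r 480.5,61.2,122 480.5,61.2,92 480.5,61.2,80
```

```text
480.5,61.2,122 [480.5  61.2 122. ] [ -0.51   0.18 -11.86] [0.005 0.    0.   ]
480.5,61.2,92 [480.5  61.2  92. ] [ -0.51   3.18 -11.85] [0.005 0.    0.   ]
480.5,61.2,80 [480.5  61.2  80. ] [ -0.51   4.38 -11.84] [0.005 0.    0.   ]
3.375 [598.8  71.6 123.1] [-0.8 -0.1 -0.3]
```

apply_moves:
  rows:
    - [[-0.3,0,-6],0,0]
    - [[-0.5,0,-11.85],0,0]
    - [[-0.5,2,-11.85],0,0]
    - [[-0.5,3,-11.85],0,0]
    - [[-0.5,3.4,-11.85],0,0]

```text
time: 4.0
tool_pos: [481.1, 61.1, 89.6]
tcp_rot: [-1.576, -0.0, -1.44]
contact_force: [-2.9, 0.6, 7.2]
grip_width: 0.6
```

apply_moves:
  rows:
    - [[0,0.4,0],0,0]
    - [[0,0.8,0],0,0]
    - [[0,1.1,0],0,0]
    - [[0,1.1,0],0,0]

```text
time: 4.5
tool_pos: [481.4, 61.1, 81.8]
tcp_rot: [-1.575, -0.001, -1.439]
contact_force: [-13.0, -1.3, 36.1]
grip_width: 0.3
```

apply_moves:
  rows:
    - [[0,-3,0],0,0]
    - [[0,-6,0],0,0]

```text
time: 4.75
tool_pos: [482.4, 61.2, 143.0]
tcp_rot: [-1.574, -0.001, -1.439]
contact_force: [1.0, -0.7, 0.5]
grip_width: 0.3
```

```bash
python3 go.py w -55,18.5,120 -55,18.5,93
```

```text
-55,18.5,120 [528.6 -10.4 120. ] [7.71 2.29 3.64] [0.004 0.001 0.001]
-55,18.5,93 [528.6 -10.4  93. ] [7.71 4.99 3.65] [0.004 0.001 0.001]
4.75 [482.4  61.2 143. ] [ 1.  -0.7  0.5]
```

apply_moves:
  rows:
    - [[4,0,1.8],0,0]
    - [[7.7,0,3.65],0,0]
    - [[7.7,3,3.65],0,0]
    - [[7.7,4.9,3.65],0,0]
    - [[7.7,5.0,3.65],0,0]

```text
time: 5.38
tool_pos: [528.3, -10.5, 91.7]
tcp_rot: [-1.577, -0.0, -1.44]
contact_force: [0.2, 0.3, 0.4]
grip_width: 0.3
```

```bash
python3 go.py w -55,18.5,92 -97,18.5,92; python3 - <<'E'
from h import *
for n in ["side"]:
    im=vision.capture(n)[:,:,::-1]; c=im[110:290,180:400]; cv2.imwrite(f"pics/c_{n}.png",cv2.resize(c,None,fx=3,fy=3,interpolation=cv2.INTER_CUBIC))
E
```

```text
-55,18.5,92 [528.6 -10.4  92. ] [ 0.   -0.03  0.03] [0.006 0.001 0.   ]
-97,18.5,92 [534.  -52.1  92. ] [ 4.2  -0.03  0.03] [0.006 0.001 0.   ]
5.375 [528.3 -10.5  91.7] [0.2 0.3 0.4]
```

View pics/c_side.png

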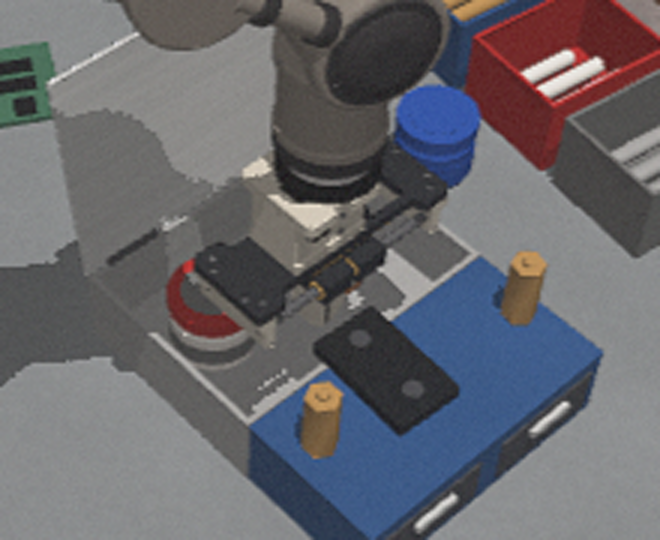

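```bash
python3 - <<'E'
from go import *
for y in (113,85,-77):
  for xx in (-92,-55,-18):
    print(xx,y,[((proj("side",w2((xx,y,z)))[0]-[180,110])*3).round().tolist() for z in (120,143,170)])
im=vision.capture("side")[:,:,::-1]; c=im[170:250,220:340]; cv2.imwrite("pics/d.png",cv2.resize(c,None,fx=6,fy=6,interpolation=cv2.INTER_CUBIC))
im=vision.capture("wrist")[:,:,::-1]; cv2.imwrite("pics/d_w.png",im)
E
```

```text
-92 113 [[256.0, 377.0], [257.0, 358.0], [257.0, 334.0]]
-55 113 [[222.0, 346.0], [222.0, 327.0], [222.0, 303.0]]
-18 113 [[189.0, 316.0], [188.0, 296.0], [188.0, 273.0]]
-92 85 [[285.0, 356.0], [286.0, 337.0], [287.0, 313.0]]
-55 85 [[251.0, 326.0], [251.0, 306.0], [252.0, 283.0]]
-18 85 [[218.0, 297.0], [218.0, 277.0], [217.0, 253.0]]
-92 -77 [[441.0, 245.0], [444.0, 225.0], [448.0, 200.0]]
-55 -77 [[407.0, 217.0], [409.0, 197.0], [412.0, 173.0]]
-18 -77 [[374.0, 191.0], [376.0, 171.0], [378.0, 146.0]]
```

View pics/d.png

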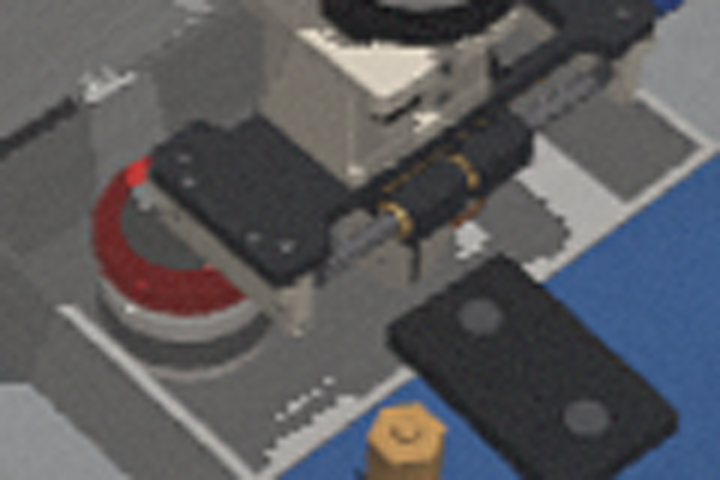

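View pics/d_w.png

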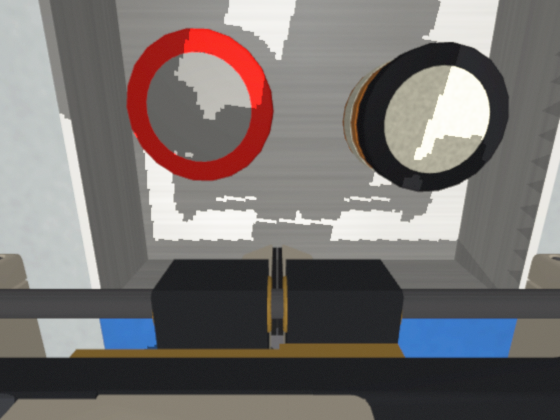

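Both caps sit below the rim, and the gripper body clears pillar2's top by about 8 to 10 mm. I'll push the pad.

apply_moves:
  rows:
    - [[1,-0.2,0],0,0]
    - [[2,-0.2,0],0,0]
    - [[3,-0.2,0],0,0]
    - [[4,-0.2,0],0,0]
    - [[4.3,-0.2,0],0,0]

```text
time: 6.15
tool_pos: [535.1, -54.0, 95.7]
tcp_rot: [-1.573, -0.001, -1.44]
contact_force: [-0.0, 0.6, 0.2]
grip_width: 0.6
```

```bash
python3 go.py w -97,18.5,92; python3 - <<'E'
from h import *
for n in ["side"]:
    im=vision.capture(n)[:,:,::-1]; c=im[110:290,180:400]; cv2.imwrite(f"pics/e_{n}.png",cv2.resize(c,None,fx=3,fy=3,interpolation=cv2.INTER_CUBIC))
E
```

```text
-97,18.5,92 [534.  -52.1  92. ] [-0.2   0.37 -0.08] [0.002 0.    0.001]
6.15 [535.1 -54.   95.7] [-0.   0.6  0.2]
```

View pics/e_side.png

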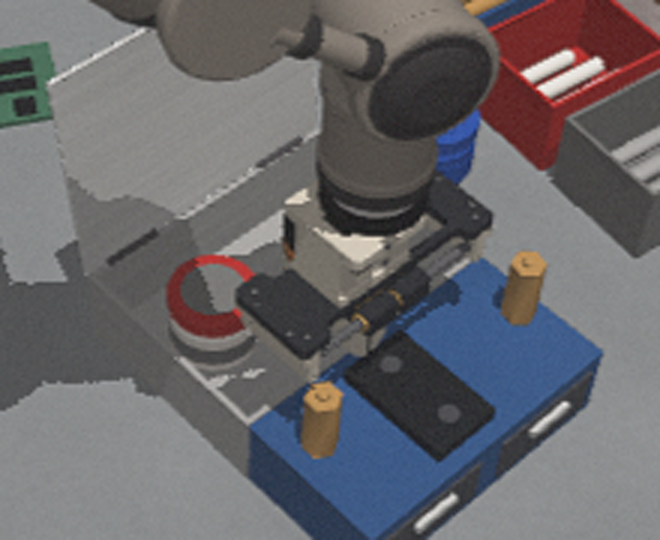

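The pad has moved onto the deck; its outer corner is now at about (495,410) in the crop. I'll back off, rise and check with the top camera.

apply_moves:
  rows:
    - [[-0.5,-0.5,0],0,0]
    - [[-1,-6,0],0,0]
    - [[-3,-12,0],0,0]
    - [[-6,-18,0],0,0]
    - [[-9,-24,0],0,0]

```text
time: 6.82
tool_pos: [523.7, 32.6, 329.0]
tcp_rot: [-1.572, -0.002, -1.44]
contact_force: [0.8, 0.0, -0.1]
grip_width: 0.1
```

```bash
python3 go.py w 0,0,330 175,0,330 175,0,235; python3 - <<'E'
from h import *
for n in ["side","top"]:
    im=vision.capture(n)[:,:,::-1]; c=im[120:270,200:400]  if n=="top" else im[155:305,190:390]; cv2.imwrite(f"pics/f_{n}.png",cv2.resize(c,None,fx=4,fy=4,interpolation=cv2.INTER_CUBIC))
E
```

```text
0,0,330 [539.8  46.5 330. ] [-1.17 -0.1   1.77] [0.002 0.001 0.002]
175,0,330 [517. 220. 330.] [-18.67  -0.13   1.78] [0.002 0.001 0.002]
175,0,235 [517. 220. 235.] [-18.68   9.37   1.8 ] [0.002 0.001 0.002]
6.825 [523.7  32.6 329. ] [ 0.8  0.  -0.1]
```

View pics/f_side.png

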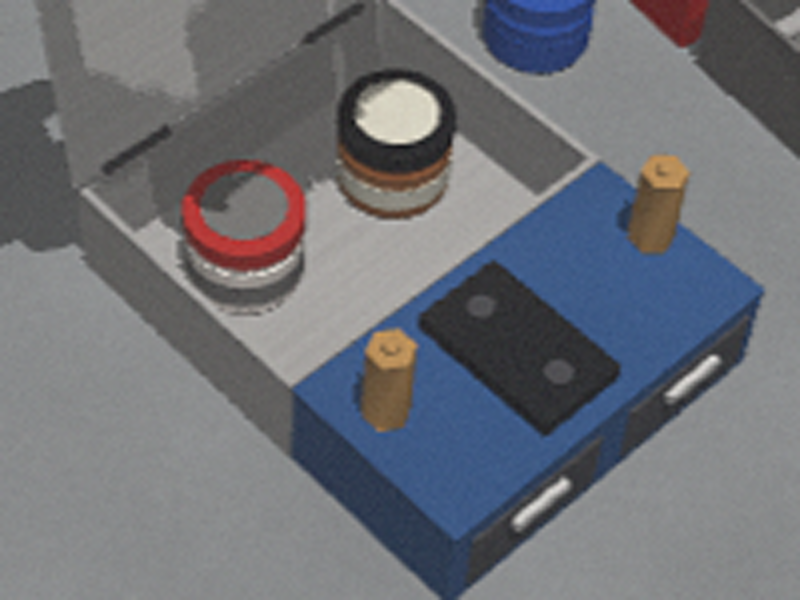

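View pics/f_top.png

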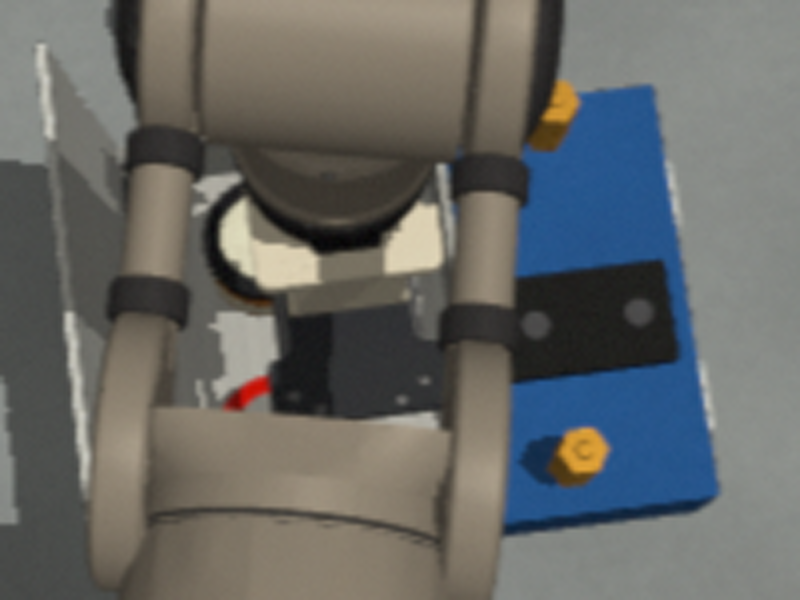

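```bash
python3 - <<'E' | tail -8
from go import *
from fit import S,T,toW
for q in [(420,318),(492,262),(620,370),(545,430)]: print(toW(ray("side",S(q),86)).round(1))
for q in [(664,262),(678,358)]: print("top",toW(ray("top",T(q),86)).round(1))
E
python3 go.py w 150,0,330 150,0,237
```

```text
[-1.8 -0.9 -0.1 -1.4 -0.1 -1.   0.1  0.1 -0.5 -0.7  0.5  0.9  1.   0.7
 -0.8  1.   0.9  0.1 -0.1  0.6 -2.2  1.1]
[-113.5   44.4]
[-112.1  -13.8]
[-211.7  -13.5]
[-211.7   45.6]
top [-211.9  -13. ]
top [-211.1   44. ]
150,0,330 [520.3 195.2 330. ] [-16.05   0.35   1.6 ] [-0.01   0.004  0.003]
150,0,237 [520.3 195.2 237. ] [-16.08   9.65   1.5 ] [-0.01   0.004  0.003]
6.925 [525.8  34.  333.8] [-0.7 -0.1 -0.6]
```

apply_moves:
  rows:
    - [[-5,0,0.5],0,0]
    - [[-10,0,1],0,0]
    - [[-15,0,1.5],0,0]
    - [[-18,0,1.8],0,0]
    - [[-18,2,1.8],0,0]

```text
time: 7.55
tool_pos: [519.6, 217.5, 313.8]
tcp_rot: [-1.558, -0.003, -1.433]
contact_force: [0.4, -1.0, -1.9]
grip_width: 0.3
```

```bash
python3 go.py w 165,0,237 
```

```text
165,0,237 [518.3 210.1 237. ] [ 0.69  7.68 -0.32] [-0.013  0.008  0.002]
7.55 [519.6 217.5 313.8] [ 0.4 -1.  -1.9]
```

Pad now spans well x −112…−212: clear of the lid edge (−97) and on the deck. Going down behind the lid.

apply_moves:
  rows:
    - [[0,4,-0.3],0,0]
    - [[0,7.7,-0.3],0,0]
    - [[0,7.7,-0.3],0,0]

```text
time: 7.92
tool_pos: [515.7, 216.7, 233.9]
tcp_rot: [-1.565, -0.003, -1.432]
contact_force: [-0.7, -0.2, -0.2]
grip_width: 0.4
```

```bash
cat > lid.py <<'E'
from go import *
r=165
for a in [1.7,1.6,1.5,1.4,1.3,1.2,1.1,1.0,.9,.8,.7,.6,.5,.4,.3,.2,.1,.0]:
    C=np.array([95-r*np.cos(a)+5*np.sin(a), 72+r*np.sin(a)+5*np.cos(a)])
    P=w2((C[0]+9.5,0,C[1]+14)); print(a,P.round(0),*rel(P))
E
python3 lid.py; python3 - <<'E'
from h import *
for n in ["side","top"]:
    im=vision.capture(n)[:,:,::-1]; cv2.imwrite(f"pics/g_{n}.png",im)
E
```

```text
1.7 [523. 176. 249.] [ 4.12 -1.5   0.15] [-0.006  0.008  0.003]
1.6 [525. 160. 251.] [ 5.76 -1.67  0.14] [-0.006  0.008  0.003]
1.5 [527. 143. 251.] [ 7.41 -1.68  0.13] [-0.006  0.008  0.003]
1.4 [529. 127. 249.] [ 9.06 -1.53  0.11] [-0.006  0.008  0.003]
1.3 [531. 111. 246.] [10.68 -1.21  0.1 ] [-0.006  0.008  0.003]
1.2 [533.  95. 242.] [12.26 -0.73  0.08] [-0.006  0.008  0.003]
1.1 [535.  80. 235.] [13.78 -0.1   0.07] [-0.006  0.008  0.003]
1.0 [537.  66. 228.] [15.23  0.68  0.05] [-0.006  0.008  0.003]
0.9 [539.  52. 218.] [16.6   1.61  0.03] [-0.006  0.008  0.003]
0.8 [541.  40. 208.] [17.87  2.66  0.02] [-0.006  0.008  0.003]
0.7 [542.  28. 196.] [19.02  3.84  0.  ] [-0.006  0.008  0.003]
0.6 [544.  18. 183.] [ 2.006e+01  5.130e+00 -1.000e-02] [-0.006  0.008  0.003]
0.5 [545.   9. 169.] [20.96  6.51 -0.03] [-0.006  0.008  0.003]
0.4 [546.   1. 155.] [21.71  7.98 -0.04] [-0.006  0.008  0.003]
0.3 [546.  -5. 140.] [22.32  9.51 -0.06] [-0.006  0.008  0.003]
0.2 [547.  -9. 124.] [22.77 11.1  -0.07] [-0.006  0.008  0.003]
0.1 [547. -12. 107.] [23.06 12.72 -0.08] [-0.006  0.008  0.003]
0.0 [548. -13.  91.] [23.19 14.37 -0.09] [-0.006  0.008  0.003]
```

View pics/g_side.png

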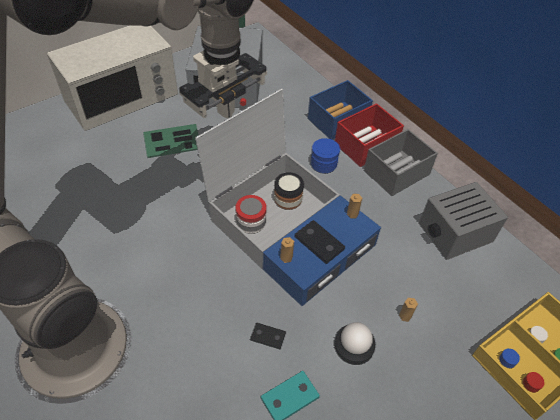

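View pics/g_top.png

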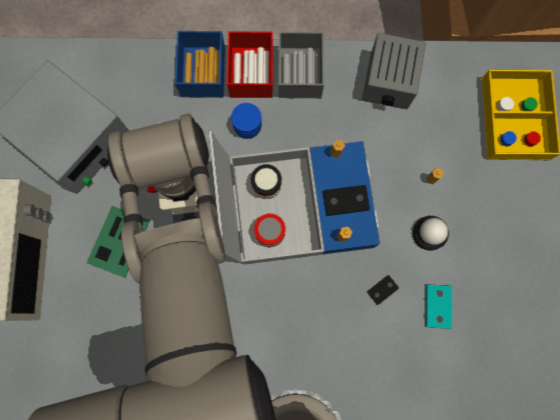

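The fingers are behind the lid, and caps, jars, pad and pillars all look right. I'll swing the lid now.

apply_moves:
  rows:
    - [[2.5,-0.6,0.1],0,0]
    - [[5,-1.5,0.1],0,0]
    - [[7.4,-1.6,0.1],0,0]
    - [[9,-1.5,0.1],0,0]
    - [[10.7,-1.2,0.1],0,0]

```text
time: 8.65
tool_pos: [534.1, 111.0, 251.2]
tcp_rot: [-1.555, -0.002, -1.432]
contact_force: [0.2, 2.1, 2.1]
grip_width: 0.3
```

```bash
python3 lid.py|tail -14; python3 - <<'E'
from h import *
im=vision.capture("side")[:,:,::-1]; cv2.imwrite(f"pics/h_side.png",im)
E
```

```text
1.3 [531. 111. 246.] [-0.05  0.49 -0.29] [-0.016  0.008  0.002]
1.2 [533.  95. 242.] [ 1.53  0.96 -0.31] [-0.016  0.008  0.002]
1.1 [535.  80. 235.] [ 3.05  1.59 -0.33] [-0.016  0.008  0.002]
1.0 [537.  66. 228.] [ 4.51  2.37 -0.35] [-0.016  0.008  0.002]
0.9 [539.  52. 218.] [ 5.87  3.29 -0.38] [-0.016  0.008  0.002]
0.8 [541.  40. 208.] [ 7.14  4.35 -0.41] [-0.016  0.008  0.002]
0.7 [542.  28. 196.] [ 8.3   5.52 -0.44] [-0.016  0.008  0.002]
0.6 [544.  18. 183.] [ 9.34  6.81 -0.47] [-0.016  0.008  0.002]
0.5 [545.   9. 169.] [10.24  8.19 -0.49] [-0.016  0.008  0.002]
0.4 [546.   1. 155.] [11.    9.65 -0.52] [-0.016  0.008  0.002]
0.3 [546.  -5. 140.] [11.61 11.19 -0.55] [-0.016  0.008  0.002]
0.2 [547.  -9. 124.] [12.06 12.77 -0.58] [-0.016  0.008  0.002]
0.1 [547. -12. 107.] [12.35 14.4  -0.61] [-0.016  0.008  0.002]
0.0 [548. -13.  91.] [12.48 16.04 -0.64] [-0.016  0.008  0.002]
```

View pics/h_side.png

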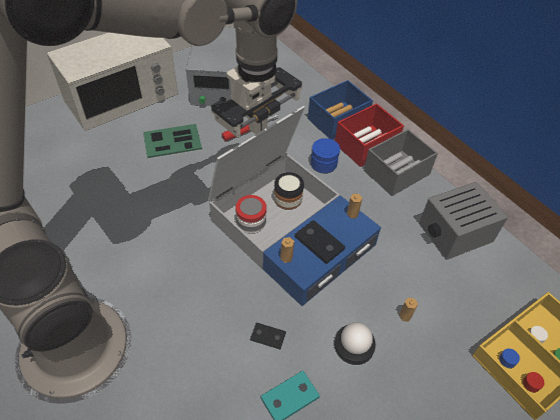

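The lid is moving and is now at about 1.3 rad. Continuing along the arc.

apply_moves:
  rows:
    - [[1.5,0.9,-0.2],0,0]
    - [[3,1.6,-0.3],0,0]
    - [[4.5,2.4,-0.3],0,0]
    - [[5.9,3.3,-0.4],0,0]
    - [[7.1,4.3,-0.4],0,0]

```text
time: 9.32
tool_pos: [540.4, 37.2, 206.6]
tcp_rot: [-1.557, -0.003, -1.434]
contact_force: [-0.5, 2.0, 0.7]
grip_width: 0.3
```

```bash
python3 lid.py|tail -9
```

```text
0.8 [541.  40. 208.] [-0.25 -0.12  0.07] [-0.014  0.007  0.003]
0.7 [542.  28. 196.] [0.91 1.05 0.04] [-0.014  0.007  0.003]
0.6 [544.  18. 183.] [1.94 2.34 0.02] [-0.014  0.007  0.003]
0.5 [545.   9. 169.] [ 2.84  3.72 -0.01] [-0.014  0.007  0.003]
0.4 [546.   1. 155.] [ 3.6   5.19 -0.03] [-0.014  0.007  0.003]
0.3 [546.  -5. 140.] [ 4.21  6.72 -0.06] [-0.014  0.007  0.003]
0.2 [547.  -9. 124.] [ 4.66  8.31 -0.08] [-0.014  0.007  0.003]
0.1 [547. -12. 107.] [ 4.95  9.93 -0.11] [-0.014  0.007  0.003]
0.0 [548. -13.  91.] [ 5.08 11.58 -0.13] [-0.014  0.007  0.003]
```

apply_moves:
  rows:
    - [[0.9,1,0],0,0]
    - [[1.9,2.3,0],0,0]
    - [[2.8,3.7,0],0,0]
    - [[3.6,5.2,0],0,0]
    - [[4.2,6.7,0],0,0]

```text
time: 9.95
tool_pos: [547.0, -5.0, 138.6]
tcp_rot: [-1.557, -0.003, -1.434]
contact_force: [-1.0, 1.1, 1.7]
grip_width: 0.5
```

```bash
python3 lid.py|tail -4;  python3 - <<'E'
from h import *
im=vision.capture("side")[:,:,::-1]; cv2.imwrite(f"pics/i_side.png",im)
E
```

```text
0.3 [546.  -5. 140.] [-0.03 -0.1  -0.04] [-0.013  0.007  0.003]
0.2 [547.  -9. 124.] [ 0.42  1.49 -0.07] [-0.013  0.007  0.003]
0.1 [547. -12. 107.] [ 0.71  3.11 -0.09] [-0.013  0.007  0.003]
0.0 [548. -13.  91.] [ 0.83  4.76 -0.11] [-0.013  0.007  0.003]
```

View pics/i_side.png

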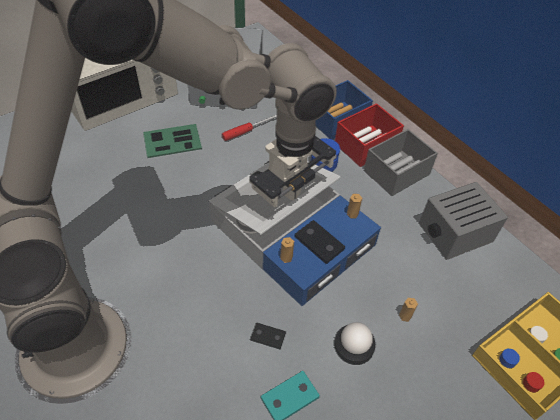

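apply_moves:
  rows:
    - [[0.4,1.5,-0.1],0,0]
    - [[0.7,3.1,-0.1],0,0]
    - [[0.8,4.3,-0.1],0,0]
    - [[0.8,4.8,-0.1],0,0]
    - [[0.8,4.8,-0.1],0,0]

```text
time: 10.62
tool_pos: [547.0, -13.8, 91.0]
tcp_rot: [-1.559, -0.004, -1.434]
contact_force: [-7.2, -0.4, 22.2]
grip_width: 0.3
```

apply_moves:
  rows:
    - [[0,0.2,0],0,0]
    - [[0,0.4,0],0,0]
    - [[0,0.4,0],0,0]
    - [[0,0.4,0],0,0]

```text
time: 11.12
tool_pos: [547.0, -13.8, 90.8]
tcp_rot: [-1.557, -0.005, -1.433]
contact_force: [-11.5, 0.6, 35.0]
grip_width: 0.4
```

The lid is stopped at z≈77 and took 22 to 35 N for over 0.5 s. I'll lift off and check.

apply_moves:
  rows:
    - [[0,0.4,0],0,0]
    - [[0,0,0],0,0]
    - [[0,-4,0],0,0]
    - [[0,-10,0],0,0]
    - [[0,-16,0],0,0]

```text
time: 11.75
tool_pos: [544.3, -13.2, 251.9]
tcp_rot: [-1.558, -0.005, -1.433]
contact_force: [0.6, -0.7, -0.5]
grip_width: 0.4
```

apply_moves:
  rows:
    - [[0,-6,0],0,0]
    - [[-6,-6,0],0,0]
    - [[-12,-6,0],0,0]
    - [[-18,-6,0],0,0]
    - [[-23,-6,0],0,0]

```text
time: 12.38
tool_pos: [511.2, 217.0, 310.3]
tcp_rot: [-1.559, -0.005, -1.432]
contact_force: [0.4, -0.0, -0.4]
grip_width: 0.5
```

```bash
python3 - <<'E'
from h import *
for n in ["side","top"]:
    im=vision.capture(n)[:,:,::-1]; c=im[120:270,200:400]  if n=="top" else im[155:305,190:390]; cv2.imwrite(f"pics/j_{n}.png",cv2.resize(c,None,fx=4,fy=4,interpolation=cv2.INTER_CUBIC))
E
```

```text
(no output)
```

View pics/j_side.png

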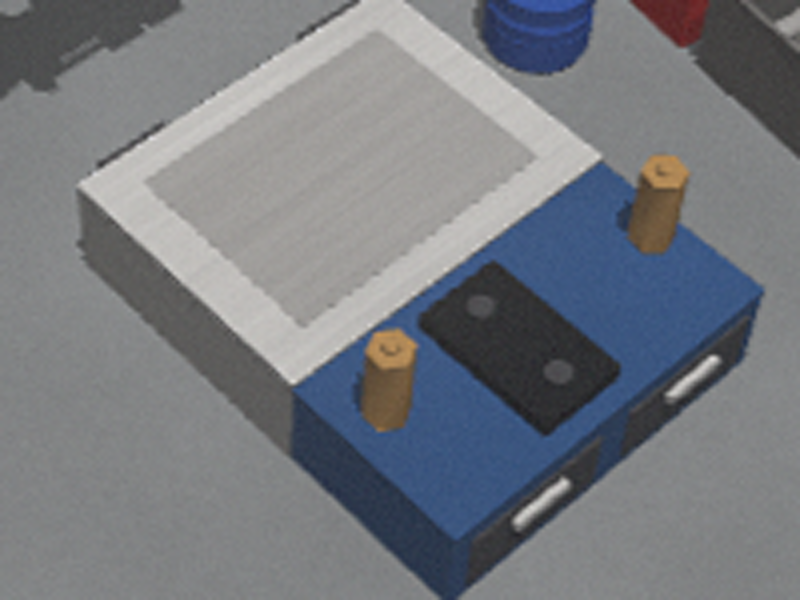

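View pics/j_top.png

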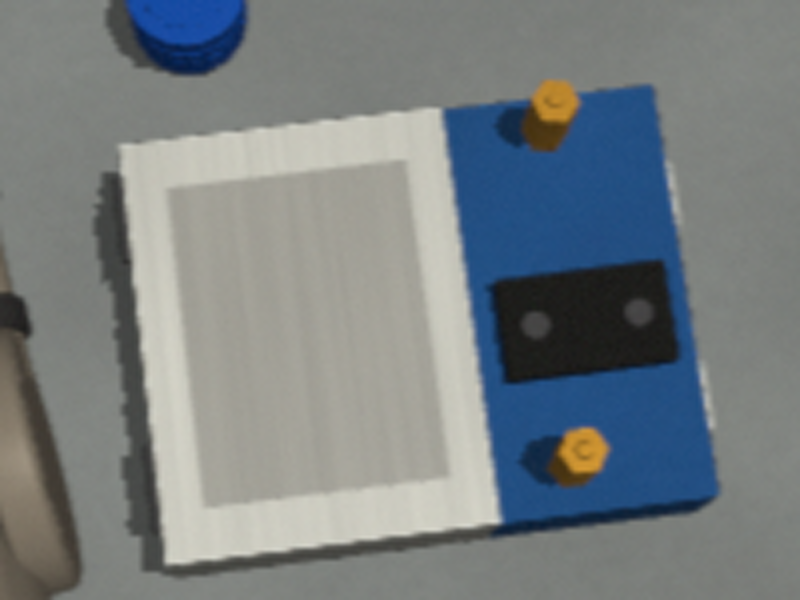

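The lid lies flat on the rim, its free edge running from (445,108) to (498,525) in the top crop. The pad lies flat on the deck clear of the lid at (495-678, 262-380), and the pillars haven't moved. Handing in.

```bash
python3 - <<'E'
from plant import order
print(order.close_job())
E
```

```text
the job is handed in; nothing more can be done
None
```

The parts well is closed up, and I handed the job in at about 12.5 s; no verdict is reported.

- **Caps:** I pressed both with closed fingertips until they stopped at about z = 68 mm, the "home" height. The force was 24 N on the amber cap and 36 N on the white. I judged them home from stop height and force, and they can't be seen under the shut lid.
- **Pad:** I slid it about 31 mm outwards. It lies flat at well x of about −112 to −212 mm, so its centre is near −162 mm and it clears the lid edge at −97 mm.
- **Lid:** I swung it shut and pressed it at 22–35 N for over 0.5 s, with the tip stopped at about 77 mm, which matches the fully shut height.

The last side and top pictures show the lid flat on the rim, the pad clear of it, both deck pillars unmoved and the arm touching nothing. Those close-ups did not cover pillar3, the trackball, screwdriver or board. They looked undisturbed in earlier wide views, and the arm went nowhere near them afterwards. The jars stood upright when last seen, before the lid covered them.

No check failed. The two cameras disagreed by 2–3 mm on positions, within the margins I left.

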